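Lock the sweep-template pivot pin with its spring clip

ROBOT

A 6-joint arm with a two-finger parallel gripper is mounted at the origin on the work surface. World frame = base frame: x ahead of the robot, y to its left, z up, the work surface at z = 0. Lengths are in m, angles in rad, forces in N, time in s.
With the tool pointing down it reaches from about 0.3 to 0.875 m from the base axis. Payload 6.4 kg.
Tool frame: the origin (TCP) lies on the mounting face of the last link; the fingertips stand 173 mm ahead of it and the grasp point (between the pads) lies 155 mm ahead of it (ctrl.tip_reach is the distance from the TCP to the fingertips, in m); z points along the fingers, y is the line along which they close (so a half turn about z gives the same grasp; the last joint's range is limited). The gripper opens to 85 mm and grips with 20 to 120 N. Pads are 22 mm wide; open, the fingers measure 114 mm over their backs; the gripper's body (76 mm by 85 mm) begins 54 mm behind the grasp point. The pads swing forward as they close: fully open they stand 13 mm farther back than shut.
Start: joints at [1.094, 0.181, 1.607, -0, 1.354, -0.206], TCP at [0.154, 0.554, 0.405] pointing down, gripper open.
Joint ranges: [-2.99, 2.99], [-0.89, 2.07], [0.3, 2.58], [-1.14, 4.28], [0, 2.63], [-3.12, 3.12]. Speed limits (rad/s): [2.57, 2.57, 3.01, 3.14, 3.14, 3.14].

INTERFACE

Orientations are given as a unit quaternion [w, x, y, z].
In Python, from bench import ctrl gives the robot as it stands.
- The arm moves only by the shell command python3 -m pendant 'ROWS'. ROWS is JSON, a list that holds one entry, the list of rows, each a list of 7 numbers: the opening, from 0 (shut) to 1 (fully open), then the shift along the tool's x, y, z in mm, then the turn, a rotation vector about the tool's x, y, z in rad. A call has 1 to 5 rows; each row is the pose to reach, as a shift and turn from the pose commanded when the call began, along the tool's axes at that moment; what a row does not reach only later rows make up. A row lasts 1/12 s, in which the tool goes at most 41.7 mm and 7.16 degrees, less where a joint would pass 70% of its speed; a pose out of reach is approached as far as the arm can. A call with a gripper value outside its range is refused whole. The fingers move at their own pace and stop on an object; the grip force is fixed at half the most. Time passes only in rows, so rows that repeat a pose let the fingers close. It gives the time, the measured TCP pose, the force, the opening and the grip force at its end, in the units of the state.
- ctrl.get_obs(): the state, without advancing time (a new reading comes with each control period).
- ctrl.camera(name): name is "side" or "top"; returns the picture (384x512x3 uint8, red, green, blue); there is no depth.
- ctrl.camera_params(name): a dict with "mtx" (3x3 intrinsics, pixels), "distortion" ([k1, k2, p1, p2, k3] as OpenCV has them; the pictures are not rectified), "world_from_camera" (4x4, takes a point from camera to world coordinates). Camera axes: x right, y down, z forward; pixel columns grow to the right and rows downward; lengths in m; the calibration is good to about 2 mm. A picture is of the moment at which its call begins. camera_params takes no time and is no camera call.
- ctrl.hand_in(): hands the job in; it is judged then, once.
Trained networks look in the newest picture that a camera, given by its name, has taken for a name from the list of things; names that differ only in an ending like _2 or _b are one class to them, and where a whole thing is asked for, a point or a joint stands for the part that bears it (a point fixed in the world has none). Each returns a list of dicts, best first, with "confidence" (0 to 1); they miss things now and then, are a little off and sometimes report something else, mostly with a low value. They report only what shows in the picture. A call takes as long as a camera call. They do not tell look-alikes from the thing itself.
- ctrl.boxes_of(camera, name): "point" ([column, row] as shares, 0 to 1, of the picture: columns of its width, rows of its height, amid what is visible of it).
The state is a dict: "time_s": time; "q": joint angles; "dq": joint speeds; "joint_efforts": joint torques, N m; "eef_pos": TCP position; "eef_rot": TCP orientation; "wrist_force": force on the tool from outside, world axes, zero at the start; "torque": the same for the moment, N m; "opening": opening from 0.0 (shut) to 1.0 (fully open); "grasp_force": force on a finger pad.
Only numpy, scipy, OpenCV 4.12 (cv2) and the standard library are available. Lean on these libraries where they do the work, as an engineer would, in place of code of your own. Each camera call takes 0.05 s, during which the arm holds its last target. There are 200 camera calls.

TASK

Take the middle-sized spring clip out of the wooden rack and press it, mouth down, squarely into the groove of the pivot pin on the template stand until it is fully home around the pin, then let go of it. The pin's end play is not known, so find the groove by feel, go gently (the clip must never bear on the pin with more than 30 N, the squeeze of its jaws included), and leave the other two clips in the rack.

Things in the scene. Friction and masses are not known exactly. Their poses are not given: they have to be found in the camera images.
- clip: Middle-sized steel spring clip, the one to fit: open C ring 8 mm thick, 34 mm across outside, 26 inside, a flat tab on its crown, mouth down; about 60 g. Origin: centre of the opening; x through its thickness (along the pin when fitted), y across, z to the tab; underside 12.4 mm below. A block in the crown, underside 10.3 mm above the origin, bears on the groove floor when home.
- clip_tab (a point): Middle of the clip's upright grip tab, 33 mm above the clip's origin, same axes. The tab is 22 mm wide (y), 8 mm thick (x) and 35 mm tall, from 15.5 to 50.5 mm above the clip's origin.
- clip_mouth (a point): Middle of the clip's mouth, 9.4 mm below its origin, same axes. A round nub of 3 mm radius stands 9.3 mm to either side (y) of this point, on two spring jaws that each yield up to 5 mm sideways. Pressed down over the groove, the nubs meet it with the origin about 18 mm above the axis; the push climbs to about 7 N (the jaws then squeeze with about 16 N in all), then falls as the clip snaps in.
- clip_small: A smaller steel clip of the same form (ring 23 mm across outside, tab 22 mm wide), standing in the rack; wrong size, leave it. Origin: centre of its opening.
- clip_large: A larger steel clip of the same form (ring 45 mm across outside, tab 22 mm wide), standing in the rack; wrong size, leave it. Origin: centre of its opening.
- rack: Wooden clip rack, fixed: base 150 mm (x) by 84 mm (y) by 10 mm, origin under its centre. Three slots run along its y, at x = -45, 0 and +45 mm, each 10 mm wide between rails reaching 24 mm above the table; slot floor at 10 mm. The three clips stand in the slots in any order, their y along the slots.
- stand: Pivot stand, fixed: timber base 110 mm wide, 30 thick, from x = -40 to +160 mm of its origin, which is on the table below point pin_axis. Two steel cheeks (the nearer at x = 45 to 57 mm, tops 112 mm high) carry a horizontal steel pin along the stand's x; a wooden template board hangs between them on the +y side. The pin's free end points to -x, towards the robot.
- pin_axis (a point): Point on the pin's axis, 85 mm above the table; x along the pin towards the cheeks, z up. It marks only the MIDDLE position of the groove: the pin has end play and rests up to 15 mm to either side along x, which this pose does not show: feel for it. An axial push under 25 N does not shift the pin. Correctly seated, the clip's origin lies on the axis.
- pin_level (a point): Point 25 mm above pin_axis, same axes: with its origin at this height the clip just clears the land but meets the collar when slid along +x. Pin from its free end inwards: land 26 mm in diameter, 13 long; groove 20 in diameter, 10 wide; collar 40 in diameter, 8 thick, its flat face being the groove's inner wall; 24 mm shaft. The clip goes home only in the groove; it cannot spread over the land.
Mind the look-alikes: they are no part of the job. Leave any pink look-alike of the clip alone.

How it is judged:
On the way, in this order (a step that is already met when the one before it is completed fails the run):
1. the middle-sized clip is lifted clear of the rack (z of clip in the frame of rack above 0.06 m), for 0.1 s.
2. the clip is pressed fully home in the pin's groove (y of clip in the frame of pin_axis between -0.002 and 0.002 m and z of clip in the frame of pin_axis between -0.002 and 0.002 m and x of clip in the frame of pin_axis between -0.02 and 0.02 m and angle between the x axis of clip and the x axis of pin_axis, either way round below 0.15 rad), for 0.2 s.
At the end, for the whole second after the job is handed in: The clip sits in the pin's groove: its origin within 2 mm of the pin's axis sideways and in height, within 20 mm of the groove's middle position along the pin, its x within 0.15 rad of the pin's direction, at rest and released; the other two clips are within 15 mm of where they started (all of step 2 and distance of each of clip_small, clip_large from where it was at the start of the episode below 0.015 m and linear speed of clip below 0.02 m/s); the robot touches nothing.
It fails at once if the clip is pressed on the pin or stand with more than 30 N, all its contacts added up (contact force between clip and stand above 30 N).
It fails at once if the robot pushes on the pin or stand with more than 30 N (contact force between any of the fingers, the arm and stand above 30 N).
It fails at once if one of the other two clips is moved out of its place by more than 15 mm (not (distance of clip_small from where it was at the start of the episode below 0.015 m) or not (distance of clip_large from where it was at the start of the episode below 0.015 m)).
It also fails if it takes over 64 s, if anything falls off the work surface, if the arm or the gripper's body presses on something with over 40 N, if the wrist force passes 120 N, or if a joint passes its speed limit or range.

## Working session

There is one attempt and no reset: what is moved stays moved. The work goes in short steps, Python scripts to look and compute and a shell command to move; the robot and the scene stay as the last step left them, time stands still between calls to the robot, and variables do not carry over. Pictures are saved under pics/ and viewed, at most 10 in all, crops included, and the job is handed in when it is done.

```bash
mkdir -p pics; ls
cat > h.py <<'E'
import numpy as np,cv2,json
from bench import ctrl
def proj(c,P):
    p=ctrl.camera_params(c);T=np.linalg.inv(np.array(p["world_from_camera"]))
    P=np.atleast_2d(P).astype(float)
    return cv2.projectPoints(P,cv2.Rodrigues(T[:3,:3])[0],T[:3,3],np.array(p["mtx"]),np.array(p["distortion"]))[0][:,0]
def ray(c,uv):
    p=ctrl.camera_params(c);W=np.array(p["world_from_camera"])
    n=cv2.undistortPoints(np.array([[uv]],float),np.array(p["mtx"]),np.array(p["distortion"]))[0,0]
    return W[:3,3],W[:3,:3]@np.array([n[0],n[1],1])
def onz(c,uv,z):
    o,d=ray(c,uv);return o+d*(z-o[2])/d[2]
def tri(u1,u2):
    (a,d),(b,e)=ray("top",u1),ray("side",u2)
    s=np.linalg.lstsq(np.c_[d,-e],b-a,rcond=None)[0]
    return (a+d*s[0]+b+e*s[1])/2, np.linalg.norm(a+d*s[0]-b-e*s[1])
E
python3 - <<'E'
from h import *
for c in("top","side"):
    im=ctrl.camera(c);cv2.imwrite(f"pics/{c}0.png",cv2.resize(im[:,:,::-1],(800,600),interpolation=cv2.INTER_CUBIC))
    print(c,np.round(np.array(ctrl.camera_params(c)["world_from_camera"]),3).tolist(), np.array(ctrl.camera_params(c)["mtx"])[0,0])
    for n in("clip","clip_small","clip_large","clip_tab","rack","stand","pin_axis","pin_level"):
        print(n,[(round(r["confidence"],2),(np.array(r["point"])*[512,384]).round(1).tolist()) for r in ctrl.boxes_of(c,n)[:4]])
o=ctrl.get_obs();print(o["time_s"],o["eef_pos"],o["eef_rot"],o["wrist_force"],o["opening"])
E
```

```text
pics
top [[-0.057, -0.973, 0.224, 0.363], [-0.998, 0.055, -0.015, -0.105], [0.003, -0.225, -0.974, 0.813], [0.0, 0.0, 0.0, 1.0]] 362.6449623261243
clip [(0.54, [344.0, 227.5]), (0.53, [344.4, 172.7]), (0.47, [305.5, 196.9])]
clip_small [(0.38, [298.4, 176.9])]
clip_large [(0.53, [297.5, 155.5])]
clip_tab [(0.49, [307.7, 243.1]), (0.18, [298.2, 175.0])]
rack [(0.7, [297.2, 181.9]), (0.42, [303.7, 196.5])]
stand [(0.73, [170.0, 173.2])]
pin_axis [(0.58, [172.5, 173.9])]
pin_level [(0.86, [168.8, 174.1])]
side [[0.694, -0.377, 0.613, 0.052], [-0.72, -0.348, 0.601, -0.56], [-0.013, -0.858, -0.513, 0.499], [0.0, 0.0, 0.0, 1.0]] 498.9148918292869
clip [(0.9, [273.1, 293.1]), (0.9, [329.3, 315.1]), (0.66, [390.1, 271.0]), (0.61, [315.7, 251.8])]
clip_small []
clip_large [(0.8, [347.2, 218.7])]
clip_tab [(0.89, [329.3, 313.7]), (0.88, [274.7, 294.2]), (0.82, [314.9, 252.9]), (0.68, [391.0, 267.3])]
rack [(0.81, [331.0, 269.1])]
stand [(0.68, [205.0, 176.9])]
pin_axis [(0.84, [206.2, 176.4])]
pin_level [(0.66, [206.0, 176.2])]
0.9 [0.15381279 0.5540547  0.4047094 ] [1.53451613e-05 1.34983926e-01 9.90847788e-01 2.05321368e-05] [-0.53672288 -0.44162625 -0.62500622] 1.0012237089821396
```

View pics/top0.png

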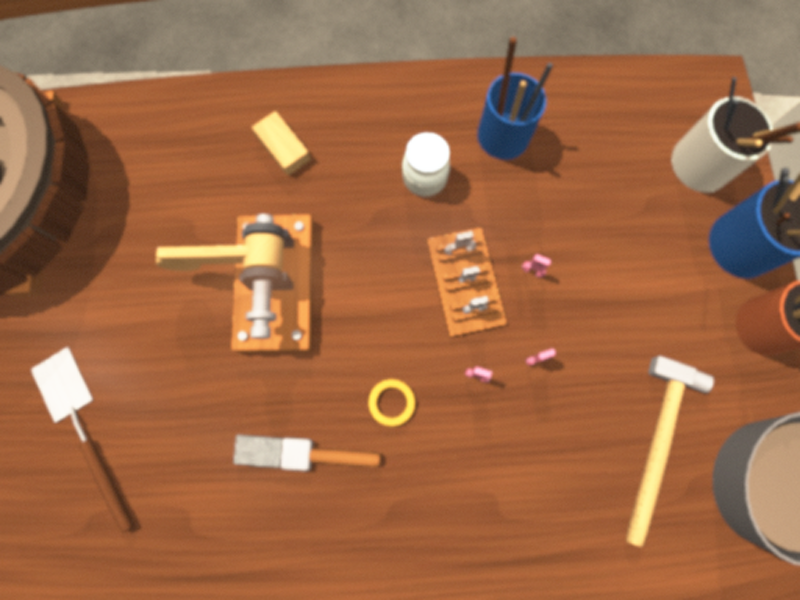

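View pics/side0.png

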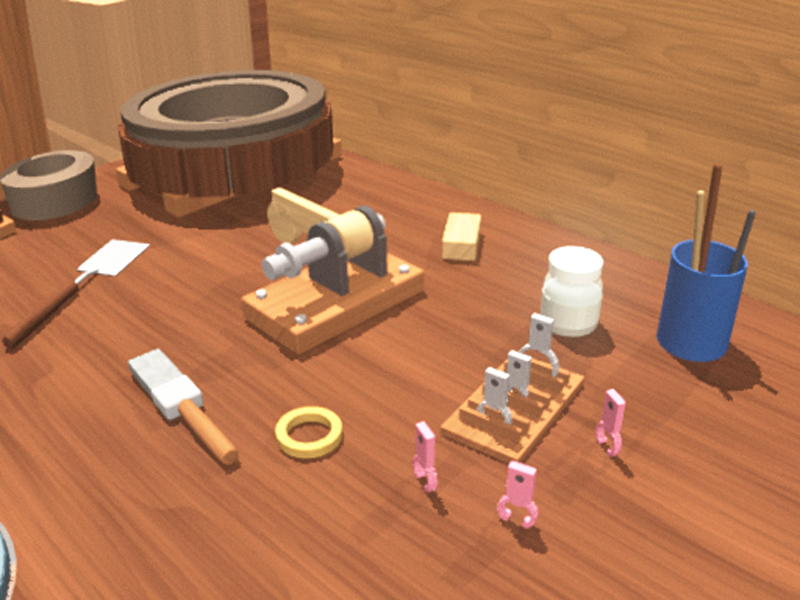

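Run:
```python
from h import *
def crop(c,x,y,w,h,W,H):
    return cv2.resize(cv2.imread("pics/%s_raw.png"%c)[y:y+h,x:x+w],(W,H),interpolation=cv2.INTER_CUBIC)
for c in("top","side"): cv2.imwrite(f"pics/{c}_raw.png",ctrl.camera(c)[:,:,::-1])
a=crop("side",280,195,100,75,400,300);a2=crop("side",280,220,100,75,400,300)
b=crop("side",160,120,100,75,400,300);d=crop("top",260,140,80,80,400,300)
e=crop("top",140,130,80,100,400,300)
M=np.vstack([np.hstack([crop("side",280,195,100,100,400,400),crop("side",155,120,120,100,400,400)[:,:400]]),np.zeros((0,800,3),np.uint8)])
cv2.imwrite("pics/side_c.png",cv2.resize(np.hstack([crop("side",280,195,100,100,400,400),crop("side",155,120,120,100,400,400)]),(800,400)))
M=np.hstack([crop("top",265,140,66,80,396,480),crop("top",140,130,66,100,396,600)[:480]])
cv2.imwrite("pics/top_c.png",M)
# corners (800-scale)/1.5625
for n,l in(("rack",[(428,238),(483,228),(507,325),(451,336)]),("stand",[(236,215),(312,215),(311,351),(231,351)])):
    z=.01 if n=="rack" else .03
    print(n,[onz("top",np.array(p)/1.5625,z).round(4).tolist() for p in l])
print([onz("side",np.array(p)/1.5625,z).round(4).tolist() for p,z in (((443,424),.01),((515,456),.01),((583,372),.01))])
```

```text
rack [[0.6315, -0.1684, 0.01], [0.6428, -0.2521, 0.01], [0.4936, -0.2733, 0.01], [0.4824, -0.1911, 0.01]]
stand [[0.6774, 0.1143, 0.03], [0.6702, 0.0011, 0.03], [0.4694, 0.0071, 0.03], [0.4753, 0.1197, 0.03]]
[[0.4884, -0.1898, 0.01], [0.499, -0.268, 0.01], [0.6503, -0.244, 0.01]]
```

View pics/side_c.png

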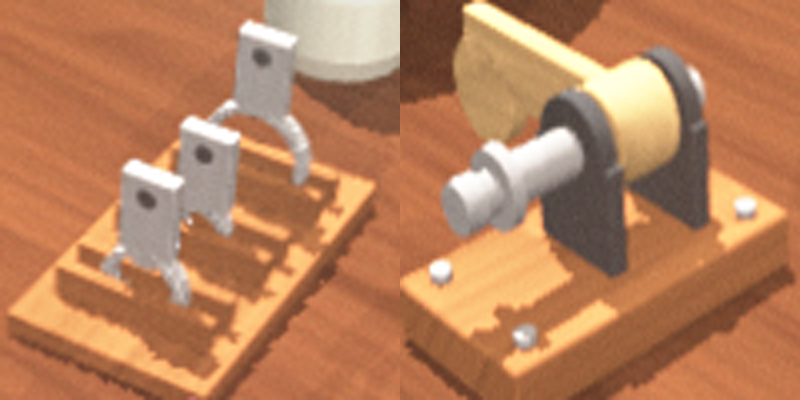

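View pics/top_c.png

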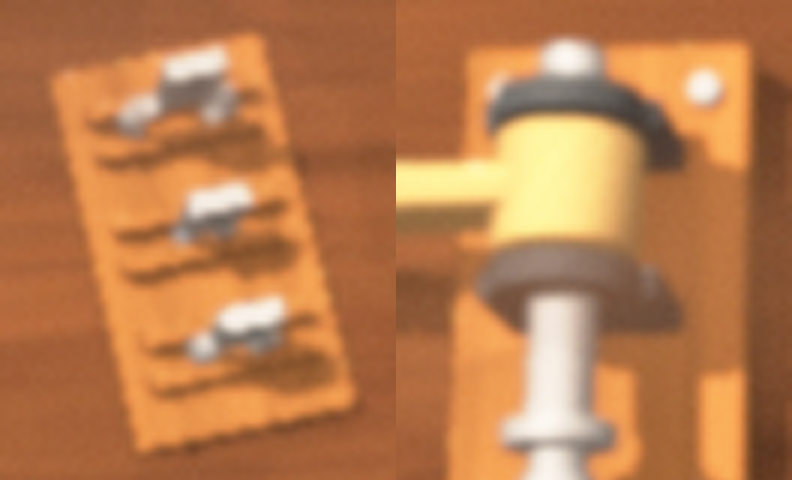

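Run:
```python
from h import *
print("tab top",tri((307,192.3),(318.8,237.2)))
print("tab top onz", onz("top",(307,192.3),.0729),onz("side",(318.8,237.2),.0729))
sc=lambda x,y:(280+x/4,195+y/4)
tc=lambda x,y:(265+x/6,140+y/6)
print("mid clip front tab corners top L,R", [onz("side",sc(*p),.0729).round(4) for p in((123,164),(184,183))])
print("small tab top", tri(tc(219,205),sc(213,125)))
print("large tab top", tri(tc(196,68),sc(270,29)))
p=lambda x,y:(155+(x-400)/3.3333,120+y/4)
t=lambda x,y:(140+(x-396)/6,130+y/6)
print("pin top: shaft,collar",onz("top",t(557.5,380),.085),onz("top",t(558.5,432),.085), "end cheek pin",onz("top",t(572,60),.085))
print("pin end face side",onz("side",p(463,207),.085))
# base corners side view (800 scale): left, front, right
print([onz("side",np.array(q)/1.5625,.03).round(4).tolist() for q in((244,296),(300,336),(424,270))])
for q in((.513,.062,.085),(.475,.063,.085)): print(proj("side",[q]),proj("top",[q]))
print(proj("top",[[.4694+.0,.0071,.03]]))
```

```text
tab top (array([ 0.51895353, -0.22686298,  0.07537363]), np.float64(0.001753594670878194))
tab top onz [ 0.51880933 -0.2266505   0.0729    ] [ 0.52254905 -0.22532324  0.0729    ]
mid clip front tab corners top L,R [array([ 0.517 , -0.215 ,  0.0729]), array([ 0.5228, -0.2381,  0.0729])]
small tab top (array([ 0.56120416, -0.22049378,  0.06888025]), np.float64(0.0038272605962407368))
large tab top (array([ 0.60620012, -0.21362433,  0.08719531]), np.float64(0.0027382512066626884))
pin top: shaft,collar [0.5304587 0.0642418 0.085    ] [0.51218859 0.06397199 0.085     ] end cheek pin [0.64724964 0.05903236 0.085     ]
pin end face side [0.48899356 0.06285247 0.085     ]
[[0.4828, 0.1168, 0.03], [0.4742, 0.0031, 0.03], [0.6722, 0.0027, 0.03]]
[[184.9920469  166.97013945]] [[168.03071125 201.56108768]]
[[167.41162547 174.67356341]] [[167.66779982 219.91094215]]
[[199.02152695 224.6477576 ]]
```

The nearest clip, on the robot side at side-picture pixel (318, 245), is the middle-sized one. Its ring is wider than its tab and its top is about 73 mm high. The centre clip is the small one and the far clip the large one. The pink clips lie outside the rack. I'm moving above the near clip now.

```bash
python3 -m pendant '[[[0.6,-26,-30,0,0,0,0],[0.6,-52,-61,0,0,0,0],[0.6,-78,-91,0,0,0,0],[0.6,-104,-122,0,0,0,0],[0.6,-130,-152,0,0,0,0]]]' 
python3 -m pendant '[[[0.6,-26,-30,0,0,0,0],[0.6,-52,-61,0,0,0,0],[0.6,-78,-91,0,0,0,0],[0.6,-104,-122,0,0,0,0],[0.6,-130,-152,0,0,0,0]]]' >/dev/null
python3 -m pendant '[[[0.6,-26,-30,0,0,0,0],[0.6,-52,-61,0,0,0,0],[0.6,-78,-91,0,0,0,0],[0.6,-104,-122,0,0,0,0],[0.6,-130,-152,0,0,0,0]]]' >/dev/null
python3 -m pendant '[[[0.6,-26,-30,0,0,0,0],[0.6,-52,-61,0,0,0,0],[0.6,-78,-91,0,0,0,0],[0.6,-104,-122,0,0,0,0],[0.6,-130,-152,0,0,0,0]]]' >/dev/null
python3 -m pendant '[[[0.6,-20,-23,20,0,0,-0.1],[0.6,-39,-46,40,0,0,-0.2],[0.6,-39,-46,70,0,0,-0.3],[0.6,-39,-46,95,0,0,-0.417],[0.6,-39,-46,95,0,0,-0.417]]]'
```

```text
time_s: 1.42
eef_pos: [0.2385, 0.3712, 0.4046]
eef_rot: [0.0, 0.135, 0.991, 0.0]
wrist_force: [2.5, 0.2, 0.0]
opening: 0.601
grasp_force: 0.0
time_s: 3.08
eef_pos: [0.5156, -0.2251, 0.3039]
eef_rot: [-0.004, -0.075, 0.997, 0.003]
wrist_force: [-1.1, 1.1, -1.3]
opening: 0.602
grasp_force: 0.0
```

```bash
python3 -m pendant '[[[0.6,0,0,25,0,0,0],[0.6,0,0,25,0,0,0],[0.6,0,0,25,0,0,0]]]'
python3 - <<'E'
from h import *
o=ctrl.get_obs();p=np.array(o["eef_pos"]);print(p,o["eef_rot"],o["wrist_force"])
from scipy.spatial.transform import Rotation as R
q=o["eef_rot"];r=R.from_quat([q[1],q[2],q[3],q[0]]).as_matrix();print(r.round(3).tolist())
ims=[]
for c,(x,y,w,h) in dict(side=(275,160,110,110),top=(250,120,100,100)).items():
    im=ctrl.camera(c)[:,:,::-1];s=400/w
    a=cv2.resize(im[y:y+h,x:x+w],(400,400),interpolation=cv2.INTER_CUBIC).copy()
    for P,col in (([.52,-.226,.0729],(0,255,0)),(p+r@[0,0,.173],(255,0,0)),(p+r@[0,.0255,.171],(0,0,255)),(p+r@[0,-.0255,.171],(0,0,255))):
        uv=(proj(c,P)[0]-[x,y]+.5)*s;cv2.drawMarker(a,tuple(int(v) for v in uv),col,cv2.MARKER_CROSS,12,1)
    ims.append(a)
cv2.imwrite("pics/above.png",np.hstack(ims))
E
```

```text
time_s: 3.33
eef_pos: [0.5173, -0.2253, 0.285]
eef_rot: [-0.001, -0.072, 0.997, 0.001]
wrist_force: [0.5, -0.1, 0.3]
opening: 0.599
grasp_force: 0.0
[ 0.5173448  -0.225288    0.28502915] [-6.38949210e-04 -7.20033639e-02  9.97404044e-01  5.30254549e-04] [ 0.4944536  -0.14310347  0.27767471]
[[-0.99, -0.144, -0.001], [-0.144, 0.99, 0.001], [0.001, 0.001, -1.0]]
```

View pics/above.png

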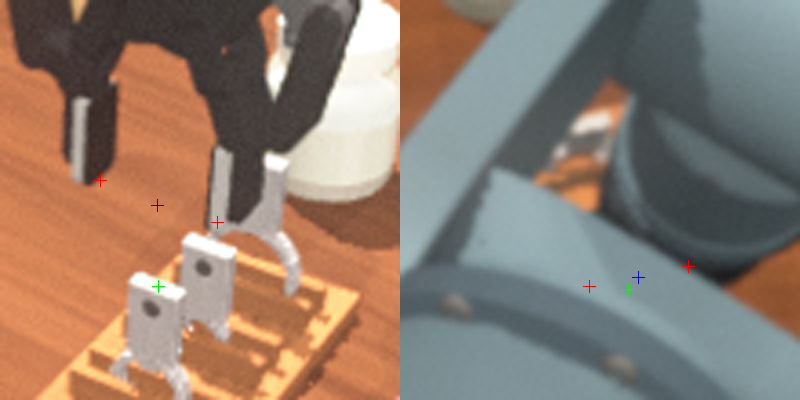

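```bash
python3 -m pendant '[[[0.6,-3,0,20,0,0,0],[0.6,-3,0,45,0,0,0],[0.6,-3,0,60,0,0,0],[0.6,-3,0,67,0,0,0],[0.6,-3,0,67,0,0,0]]]'
python3 -m pendant '[[[0.2,0,0,0,0,0,0],[0.2,0,0,0,0,0,0],[0.1,0,0,0,0,0,0],[0,0,0,0,0,0,0],[0,0,0,0,0,0,0]]]'
python3 -m pendant '[[[0,0,0,0,0,0,0],[0,0,0,0,0,0,0],[0,0,0,0,0,0,0]]]'
```

```text
time_s: 3.85
eef_pos: [0.5204, -0.225, 0.2176]
eef_rot: [-0.0, -0.073, 0.997, 0.0]
wrist_force: [-0.8, 0.8, -0.4]
opening: 0.6
grasp_force: 0.0
time_s: 4.27
eef_pos: [0.5212, -0.2258, 0.2195]
eef_rot: [0.001, -0.073, 0.997, -0.001]
wrist_force: [-0.4, -0.6, 6.8]
opening: 0.242
grasp_force: 58.9
time_s: 4.52
eef_pos: [0.5213, -0.2258, 0.2195]
eef_rot: [0.001, -0.073, 0.997, -0.001]
wrist_force: [-1.4, -0.7, 6.4]
opening: 0.243
grasp_force: 58.9
```

```bash
python3 -m pendant '[[[0,0,0,-15,0,0,0],[0,0,0,-40,0,0,0],[0,0,0,-75,0,0,0],[0,0,0,-110,0,0,0],[0,0,0,-120,0,0,0]]]'
python3 -m pendant '[[[0,-2,30,0,0,0,0],[0,-4,70,0,0,0,0],[0,-5,110,0,0,0,0],[0,-6,145,0,0,0,0],[0,-7,150,0,0,0,0]]]'
python3 -m pendant '[[[0,-2,30,0,0,0,0.05],[0,-4,70,0,0,0,0.1],[0,-5,110,0,0,0,0.15],[0,-7,135,0,0,0,0.173],[0,-7,140,0,0,0,0.173]]]'
python3 -m pendant '[[[0,0,0,0,0,0,0],[0,0,0,0,0,0,0],[0,0,0,0,0,0,0]]]'
cat >> h.py <<'E'
from scipy.spatial.transform import Rotation as R
def overlay(fn,clipz,pin=(.513,.062,.085),yaw=-1.6,g=-.010,wins=dict(side=(150,110,120,120),top=(140,170,60,60))):
    o=ctrl.get_obs();p=np.array(o["eef_pos"]);q=o["eef_rot"];r=R.from_quat([q[1],q[2],q[3],q[0]]).as_matrix()
    print(p,r.round(3).tolist(),np.round(o["wrist_force"],2))
    ims=[];y=np.radians(yaw);ax=np.array([np.cos(y),np.sin(y),0])
    for c,(x,yy,w,h) in wins.items():
        im=ctrl.camera(c)[:,:,::-1];s=400/w;cv2.imwrite(f"pics/{fn}_{c}_raw.png",im)
        a=cv2.resize(im[yy:yy+h,x:x+w],(400,400),interpolation=cv2.INTER_CUBIC).copy()
        pts=[(p+r@[0,0,clipz],(255,0,0)),(p+r@[0,.011,clipz-.0505],(0,0,255)),(p+r@[0,-.011,clipz-.0505],(0,0,255))]
        pts+=[(np.array(pin)+ax*(g+d),(0,255,0)) for d in(-.018,0,.009)]
        for P,col in pts:
            uv=(proj(c,P)[0]-[x,yy]+.5)*s;cv2.drawMarker(a,tuple(int(v) for v in uv),col,cv2.MARKER_CROSS,12,1)
        ims.append(a)
    cv2.imwrite(f"pics/{fn}.png",np.hstack(ims))
E
python3 -c "
from h import *
overlay('atpin',.1971,pin=(.515,.063,.085))"
```

```text
time_s: 4.93
eef_pos: [0.5218, -0.226, 0.3439]
eef_rot: [0.003, -0.073, 0.997, -0.003]
wrist_force: [1.5, -1.2, -0.0]
opening: 0.242
grasp_force: 58.9
time_s: 5.35
eef_pos: [0.5041, -0.0712, 0.3372]
eef_rot: [-0.001, -0.075, 0.997, 0.001]
wrist_force: [0.2, 0.6, -0.6]
opening: 0.241
grasp_force: 59.0
time_s: 5.77
eef_pos: [0.4913, 0.0669, 0.3376]
eef_rot: [-0.0, 0.012, 1.0, 0.001]
wrist_force: [-0.5, 0.0, -0.7]
opening: 0.237
grasp_force: 59.1
time_s: 6.02
eef_pos: [0.4924, 0.0625, 0.3377]
eef_rot: [0.0, 0.014, 1.0, -0.0]
wrist_force: [-0.6, -1.2, -0.6]
opening: 0.237
grasp_force: 59.1
[0.49238241 0.06253871 0.33769611] [[-1.0, 0.028, 0.0], [0.028, 1.0, -0.001], [-0.0, -0.001, -1.0]] [-0.58 -1.17 -0.58]
```

View pics/atpin.png

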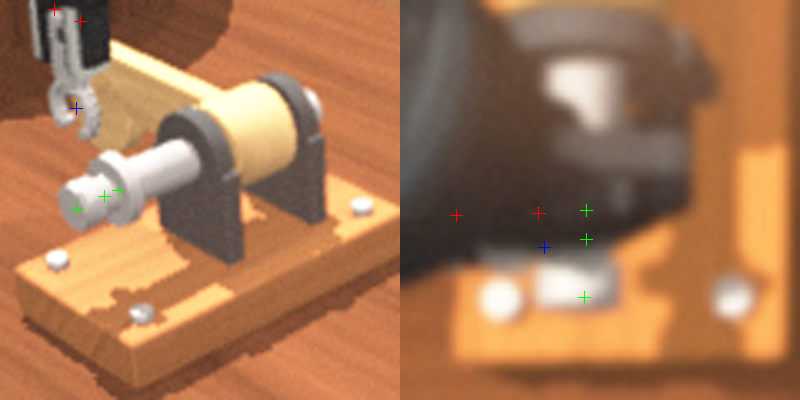

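```bash
python3 -m pendant '[[[0,0,2,8,0,0,0],[0,0,2,16,0,0,0],[0,0,2,22,0,0,0],[0,0,2,27,0,0,0],[0,0,2,30,0,0,0]]]'
python3 -m pendant '[[[0,0,0,0,0,0,0],[0,0,0,0,0,0,0]]]'
python3 -m pendant '[[[0,-1,0,0,0,0,0],[0,-2,0,0,0,0,0],[0,-3,0,0,0,0,0],[0,-4,0,0,0,0,0],[0,-4,0,0,0,0,0]]]'
python3 -m pendant '[[[0,-1,0,0,0,0,0],[0,-2,0,0,0,0,0],[0,-3,0,0,0,0,0],[0,-4,0,0,0,0,0],[0,-4,0,0,0,0,0]]]'
```

```text
time_s: 6.53
eef_pos: [0.4917, 0.0656, 0.3063]
eef_rot: [-0.001, 0.013, 1.0, 0.0]
wrist_force: [-0.1, -0.6, -0.4]
opening: 0.243
grasp_force: 59.1
time_s: 6.7
eef_pos: [0.4921, 0.0658, 0.3074]
eef_rot: [-0.0, 0.013, 1.0, 0.0]
wrist_force: [0.4, 0.4, -0.2]
opening: 0.241
grasp_force: 59.1
time_s: 7.12
eef_pos: [0.4964, 0.0656, 0.3079]
eef_rot: [0.0, 0.013, 1.0, -0.0]
wrist_force: [-0.2, -0.4, -0.2]
opening: 0.241
grasp_force: 59.1
time_s: 7.53
eef_pos: [0.5003, 0.0655, 0.3077]
eef_rot: [0.0, 0.013, 1.0, -0.0]
wrist_force: [-0.1, -0.8, -0.6]
opening: 0.245
grasp_force: 59.1
```

```bash
for i in 1 2; do python3 -m pendant '[[[0,-0.5,-0.3,0,0,0,0],[0,-1,-0.5,0,0,0,0],[0,-1.5,-0.5,0,0,0,0],[0,-2,-0.5,0,0,0,0],[0,-2,-0.5,0,0,0,0]]]' | egrep 'pos|wrist'; done
python3 -m pendant '[[[0,-0.5,0,0,0,0,0],[0,-1,0,0,0,0,0],[0,-1.5,0,0,0,0,0],[0,-1.5,0,0,0,0,0]]]'
```

```text
eef_pos: [0.5022, 0.0649, 0.3077]
wrist_force: [-0.0, 0.2, -0.1]
eef_pos: [0.5042, 0.0644, 0.3077]
wrist_force: [0.4, -0.5, -0.2]
time_s: 8.7
eef_pos: [0.5057, 0.0644, 0.3077]
eef_rot: [-0.0, 0.013, 1.0, -0.0]
wrist_force: [0.7, 0.4, -0.9]
opening: 0.24
grasp_force: 59.1
```

```bash
python3 -m pendant '[[[0,-0.5,0,0,0,0,0],[0,-1,0,0,0,0,0],[0,-1.5,0,0,0,0,0],[0,-1.5,0,0,0,0,0]]]'| egrep 'pos|wrist'
python3 -m pendant '[[[0,-0.5,0,0,0,0,0],[0,-1,0,0,0,0,0],[0,-1.5,0,0,0,0,0],[0,-1.5,0,0,0,0,0]]]'| egrep 'pos|wrist'
```

```text
eef_pos: [0.5066, 0.0644, 0.3073]
wrist_force: [-4.9, -0.9, 0.2]
eef_pos: [0.5076, 0.0644, 0.3069]
wrist_force: [-7.8, -0.3, 1.3]
```

```bash
python3 -m pendant '[[[0,1.5,0,0,0,0,0],[0,3.5,0,0,0,0,0],[0,3.5,0,0,0,0,0],[0,3.5,0,0,0,0,0]]]'| egrep 'pos|wrist|rot'
for i in 1 2 3 4; do python3 -m pendant '[[[0,-0.5,0,0,0,0,0],[0,-0.5,0,0,0,0,0],[0,-0.5,0,0,0,0,0]]]'| egrep 'pos|wrist|rot'; done
```

```text
eef_pos: [0.5054, 0.0644, 0.3081]
eef_rot: [0.001, 0.013, 1.0, -0.0]
wrist_force: [-0.6, 0.6, -0.7]
eef_pos: [0.5057, 0.0644, 0.3078]
eef_rot: [0.0, 0.013, 1.0, -0.0]
wrist_force: [-1.1, 0.1, -0.8]
eef_pos: [0.506, 0.0644, 0.3076]
eef_rot: [-0.0, 0.013, 1.0, -0.0]
wrist_force: [-1.9, -0.5, -0.6]
eef_pos: [0.5064, 0.0644, 0.3075]
eef_rot: [-0.0, 0.013, 1.0, 0.0]
wrist_force: [-3.4, -0.2, -0.5]
eef_pos: [0.5067, 0.0644, 0.3074]
eef_rot: [-0.001, 0.013, 1.0, 0.0]
wrist_force: [-4.4, 0.3, 0.2]
```

```bash
python3 -m pendant '[[[0,1.5,0,0,0,0,0],[0,2.7,0,0,0,0,0],[0,2.7,0,0,0,0,0],[0,2.7,0,0,0,0,0]]]'| egrep 'pos|wrist|rot'
for i in 1 2 3 ; do python3 -m pendant '[[[0,0,0,1,0,0,0],[0,0,0,1.5,0,0,0],[0,0,0,2,0,0,0],[0,0,0,2,0,0,0]]]'| egrep 'pos|wrist'; done
```

```text
eef_pos: [0.5049, 0.0644, 0.3082]
eef_rot: [0.001, 0.013, 1.0, -0.0]
wrist_force: [0.3, -0.3, -0.8]
eef_pos: [0.5044, 0.0644, 0.3055]
wrist_force: [-0.7, -0.1, -0.1]
eef_pos: [0.5043, 0.0644, 0.3035]
wrist_force: [0.1, 0.1, -0.7]
eef_pos: [0.5043, 0.0644, 0.3015]
wrist_force: [0.5, -0.8, -0.8]
```

```bash
for i in 1 2 3 ; do python3 -m pendant '[[[0,0,0,0.5,0,0,0],[0,0,0,1,0,0,0],[0,0,0,1,0,0,0]]]'| egrep 'pos|wrist'; done
```

```text
eef_pos: [0.5044, 0.0644, 0.3007]
wrist_force: [0.2, 1.0, -1.4]
eef_pos: [0.5046, 0.0644, 0.3]
wrist_force: [-0.2, -0.9, 2.4]
eef_pos: [0.5047, 0.0644, 0.2992]
wrist_force: [0.2, -0.1, 4.1]
```

```bash
for i in 1 2 3 4; do python3 -m pendant '[[[0,0,0,0.5,0,0,0],[0,0,0,1,0,0,0],[0,0,0,1,0,0,0]]]'| egrep 'pos|wrist'; done
```

```text
eef_pos: [0.5047, 0.0644, 0.2982]
wrist_force: [-0.0, -0.2, 4.6]
eef_pos: [0.5048, 0.0644, 0.2973]
wrist_force: [0.1, 0.0, 5.5]
eef_pos: [0.5048, 0.0644, 0.2963]
wrist_force: [0.3, 0.0, 5.6]
eef_pos: [0.5048, 0.0644, 0.2952]
wrist_force: [0.5, -0.5, 4.9]
```

```bash
for i in 1 2 3 4 5; do python3 -m pendant '[[[0,0,0,0.7,0,0,0],[0,0,0,1.4,0,0,0],[0,0,0,2,0,0,0],[0,0,0,2,0,0,0]]]'| egrep 'pos|wrist'; done
```

```text
eef_pos: [0.5046, 0.0644, 0.2929]
wrist_force: [0.9, -0.7, 1.6]
eef_pos: [0.5041, 0.0644, 0.2901]
wrist_force: [1.4, -1.4, -0.2]
eef_pos: [0.5041, 0.0644, 0.288]
wrist_force: [1.2, -0.9, -2.6]
eef_pos: [0.5041, 0.0644, 0.2862]
wrist_force: [0.6, -1.5, -3.9]
eef_pos: [0.5042, 0.0644, 0.2844]
wrist_force: [0.8, -0.7, -3.9]
```

```bash
for i in 1 2 3 ; do python3 -m pendant '[[[0,0,0,0.5,0,0,0],[0,0,0,1,0,0,0],[0,0,0,1,0,0,0]]]'| egrep 'time|pos|wrist'; done
```

```text
time_s: 15.7
eef_pos: [0.5044, 0.0644, 0.2836]
wrist_force: [0.4, 0.1, -3.2]
time_s: 15.95
eef_pos: [0.5045, 0.0644, 0.2828]
wrist_force: [1.0, 1.0, -1.0]
time_s: 16.2
eef_pos: [0.5046, 0.0644, 0.282]
wrist_force: [-0.3, 0.4, 1.1]
```

```bash
for i in 1 2 3; do python3 -m pendant '[[[0,0,0,0.5,0,0,0],[0,0,0,0.7,0,0,0],[0,0,0,0.7,0,0,0]]]'| egrep 'time|pos|wrist'; done
python3 -c "
from h import *
overlay('home',.1971,pin=(.515,.063,.085),wins=dict(side=(160,110,80,80),top=(140,170,60,60)))"
```

```text
time_s: 16.45
eef_pos: [0.5046, 0.0644, 0.2818]
wrist_force: [-2.8, 0.4, 6.6]
time_s: 16.7
eef_pos: [0.5047, 0.0644, 0.2817]
wrist_force: [-4.5, 0.1, 11.3]
time_s: 16.95
eef_pos: [0.5048, 0.0645, 0.2816]
wrist_force: [-6.3, -0.3, 15.6]
[0.50478183 0.06446051 0.28159005] [[-1.0, 0.026, 0.001], [0.026, 1.0, -0.0], [-0.001, -0.0, -1.0]] [-6.26 -0.26 15.58]
```

View pics/home.png

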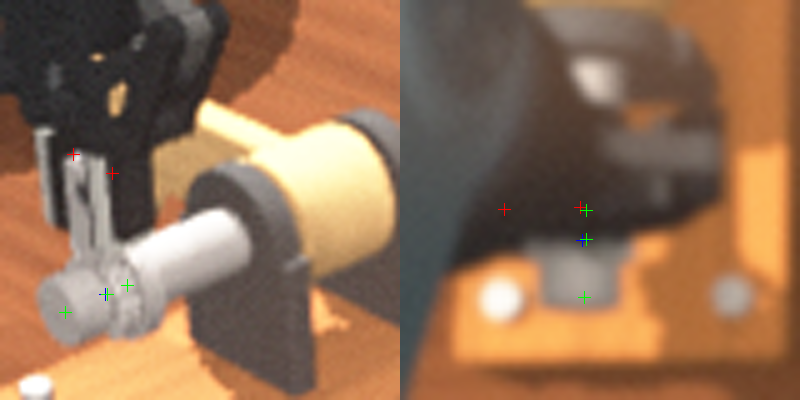

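```bash
python3 -m pendant '[[[0,0,0,-1,0,0,0],[0,0,0,-1.7,0,0,0],[0,0,0,-1.7,0,0,0]]]'| egrep 'time|pos|wrist'
python3 -m pendant '[[[0.3,0,0,0,0,0,0],[0.4,0,0,0,0,0,0],[0.5,0,0,0,0,0,0],[0.6,0,0,0,0,0,0],[0.6,0,0,0,0,0,0]]]'
python3 -m pendant '[[[0.6,0,0,-5,0,0,0],[0.6,0,0,-20,0,0,0],[0.6,0,0,-50,0,0,0],[0.6,0,0,-90,0,0,0],[0.6,0,0,-120,0,0,0]]]'
python3 -m pendant '[[[0.6,40,0,0,0,0,0],[0.6,80,0,0,0,0,0],[0.6,120,0,0,0,0,0],[0.6,120,0,0,0,0,0],[0.6,120,0,0,0,0,0]]]'
python3 -c "
from h import *
overlay('done',.1971,pin=(.515,.063,.085),wins=dict(side=(160,110,80,80),top=(140,170,60,60)))"
```

```text
time_s: 17.3
eef_pos: [0.5046, 0.0644, 0.2818]
wrist_force: [-1.3, 0.3, 5.7]
time_s: 17.72
eef_pos: [0.5043, 0.0644, 0.281]
eef_rot: [-0.0, 0.013, 1.0, 0.0]
wrist_force: [-0.2, 0.3, -0.4]
opening: 0.608
grasp_force: 0.0
time_s: 18.13
eef_pos: [0.5044, 0.0644, 0.404]
eef_rot: [0.001, 0.013, 1.0, -0.0]
wrist_force: [1.3, -0.1, 1.0]
opening: 0.601
grasp_force: 0.0
time_s: 18.55
eef_pos: [0.3826, 0.0679, 0.4018]
eef_rot: [0.001, 0.013, 1.0, -0.0]
wrist_force: [1.1, 0.1, 0.9]
opening: 0.599
grasp_force: 0.0
[0.38263867 0.06793992 0.40176309] [[-1.0, 0.027, 0.002], [0.027, 1.0, -0.0], [-0.002, -0.0, -1.0]] [1.11 0.06 0.91]
```

View pics/done.png

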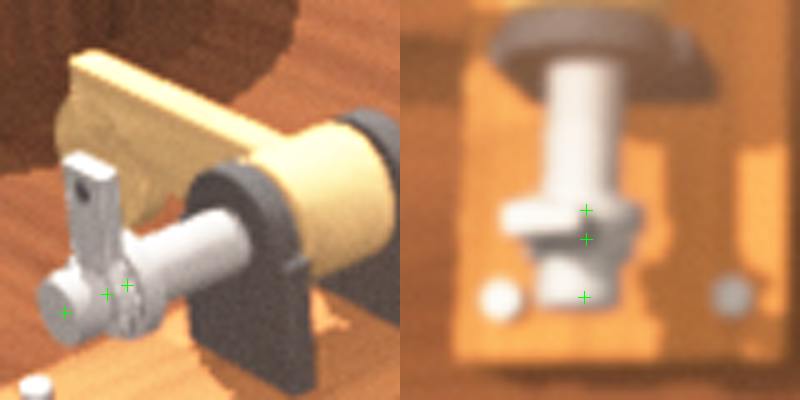

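The clip stands upright in the groove: in the side crop its tab is at (90,215), between the land and the collar. It is released and the arm is clear.

```bash
python3 -c "
from h import *
print(ctrl.hand_in())"
```

```text
the job is handed in; nothing more can be done
None
```

I pressed the middle-sized clip fully home in the pin's groove, released it and handed the job in at about 19 s. The highest wrist force I read while it bore on the pin was about 17 N, the small and large clips were not touched, and the hand-in returned no verdict.

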